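# Nudge the drain grate into the outlet of the jar-draining tray

### The arm

A 6-joint arm with a two-finger parallel gripper is mounted at the origin on the work surface. World frame = base frame: x ahead of the robot, y to its left, z up, the work surface at z = 0. Lengths are in m, angles in degrees, forces in N, time in s.
With the tool pointing down it reaches from about 0.4 to 0.825 m from the base axis. Payload 7 kg.
Tool frame: the origin (TCP) lies between the finger pads; the fingertips stand 19 mm ahead of it and the grasp point (between the pads) is the TCP; y points along the fingers, x is the direction in which the jaws open and shut, and the axes are right-handed (so a half turn about y gives the same grasp; the last joint's range is limited). The gripper opens to 88 mm and grips with 3 to 60 N. Pads are 19 mm wide; open, the fingers measure 130 mm over their backs; the gripper's body (78 mm by 193 mm) begins 47 mm behind the grasp point.
Start: joints at [80.735, 20.546, 0.682, 0, -70.136, -16.507], TCP at [0.293, 0.608, 0.246] pointing down, gripper open.
Joint ranges: [-176.03, 176.03], [-82.01, 121.73], [-58.28, 71.71], [-173.87, 95.51], [-174.79, -0.11], [-173.66, 173.66]. Speed limits (degrees/s): [136.94, 136.94, 172.46, 180, 180, 180].

### API

Orientations are given as [roll, pitch, yaw] about the fixed x, y, z axes, in that order (R = Rz(yaw) Ry(pitch) Rx(roll)).
In Python, from plant import r gives the robot as it stands. The module is installed in compiled form; this text tells all that it offers.
- The arm moves only by the tool jog_arm, never from a script. Its argument "steps" is a list of rows, each a list of 5 numbers: the closure, from 0 (fully open) to 1 (shut), then the shift along the tool's x, y, z in m, then the turn about the tool's y in degrees. In form: [[jaw, x, y, z, turn], ...]. A call has 1 to 12 rows; each row shifts and turns the commanded pose from where the row before left it, along the tool's axes as they then stand; what a row does not reach is not made up. A row lasts 1/12 s, in which the tool goes at most 41.7 mm and 7.16 degrees, less where a joint would pass 70% of its speed; a pose out of reach is approached as far as the arm can. A call with a gripper value outside its range is refused whole. The fingers move at their own pace and stop on an object; "squeeze" is the grip in N (left out, the last holds). Time passes only in rows, so rows that do not move let the fingers close. It gives the time, the measured TCP pose, the force and the opening at its end, in the units of the state.
- r.get_state(): the state, without advancing time (a new reading comes with each control period).
- r.capture(name): name is "side" or "top"; returns a dict with "image" (420x560x3 uint8, red, green, blue), "vfov" (degrees; the focal length in pixels is half the picture's height over the tangent of half this angle, whatever the lens; pixels are square), "cx", "cy" (the principal point, pixels), "D" ([k1, k2, p1, p2, k3] as OpenCV has them; the pictures are not rectified), "R" (3x3) and "t" (3): a world point X has camera coordinates R X + t. Camera axes: x right, y down, z forward; pixel columns grow to the right and rows downward; lengths in m; the calibration is good to about 2 mm. A picture is of the moment at which its call begins. There is no depth.
- r.close_job(): hands the job in, once; it reports no verdict.
The state is a dict: "time_s": time; "joints": joint angles; "qd": joint speeds; "joint_torque": joint torques, N m; "tcp_pos": TCP position; "eef_rot": TCP orientation; "contact_force": force on the tool from outside, world axes, zero at the start; "moment": the same for the moment, N m; "gripper_width": finger opening in m.
Only numpy, scipy, OpenCV 4.12 (cv2) and the standard library are available. Lean on these libraries where they do the work, as an engineer would, in place of code of your own. Each camera call takes 0.05 s, during which the arm holds its last target.

### The job

The slotted drain grate of the jar-draining tray has been left lying on the tray beside the outlet. Without picking it up, nudge it along the tray with your fingertips and over the rim of the outlet until it drops into its recess and lies fully home, flat and flush with the tray all round. Do not knock or shift the jars, the lid or the brush, and take the hand away when you are done.

Things in the scene. Friction and masses are not known exactly. Their poses are not given: they have to be found in the camera images.
- grate: Drain grate: loose cast-steel disc with parallel slots (too narrow for fingers), 90 mm in diameter, 8 mm thick, 0.18 to 0.35 kg. Origin: centre of its underside; its z axis is the disc's axis. Starts flat on the tray's deck, left or right of the outlet, 110 to 160 mm from it centre to centre. A sideways push of a few newtons slides it.
- tray: Draining tray: fixed, stainless steel, 330 mm (its x) by 540 mm (its y), with a flat level deck 34 mm above the bench. Origin: at bench height under the centre of the outlet; the tray reaches from x -135 to +195 and y -270 to +270 mm about it. A rolled edge 6 mm wide stands 5 mm above the deck all round; a drain spout sticks 35 mm out of the far (+x) side, below deck height.
- outlet (a point): Centre of the outlet's mouth, level with the deck (34 mm above the bench). The outlet is a round recess 94 mm across and 8 mm deep, with a ledge for the grate and a dark 62 mm hole below; a flat bright flange ring, 116 mm across, surrounds the mouth. Pushed over it, the grate slides on level until the centres are about 14 mm apart, then tips in. Home, its top is flush with the deck.
- jar: Bystander: clear glass jar standing upside down on the tray's deck, 68 mm across, 130 mm tall, on the opposite side of the outlet from the grate. Origin: centre of its underside.
- amber_jar: Bystander: brown glass jar standing upside down on the bench beyond the tray's left (+y) end, 68 mm across, 130 mm tall. Origin: centre of its underside.
- lid: Bystander: plain metal jar lid without slots, 70 mm across, 13 mm high, lying on the far (+x) part of the tray's deck. Origin: centre of its underside.
- brush: Bystander: wooden scrubbing brush, 55 by 150 by 42 mm tall, lying bristles down on the bench beyond the tray's right (-y) end. Origin: centre of its underside; its y axis runs along it.
There are look-alikes about, which are no part of the job. There is more than one size of the grate; the one meant has the size given above.

How it is judged (in metres and radians):
At the end, for the whole second after the job is handed in: The grate rests in the recess of the outlet: centred within 5 mm, its underside within 1.5 mm of the ledge (so its top is flush with the deck), tilted less than 0.03 rad, at rest (horizontal distance between grate and tray below 0.005 m and z of grate in the frame of tray between 0.0245 and 0.0275 m and angle between grate's own z axis and vertical below 0.03 rad and linear speed of grate below 0.01 m/s); the robot touches nothing.
It fails at once if the grate is lifted more than 6 mm off the deck (z of grate in the frame of tray above 0.04 m).
It fails at once if the grate is tipped up on edge or turned over (more than 0.5 rad) (angle between grate's own z axis and vertical above 0.5 rad).
It fails at once if a jar is shifted more than 15 mm or tipped (distance of any of jar, amber_jar from where it was at the start of the episode above 0.015 m or angle between any of jar, amber_jar's own z axis and vertical above 0.2 rad).
It fails at once if the lid or the brush is shifted more than 15 mm (distance of any of lid, brush from where it was at the start of the episode above 0.015 m).
It also fails if it takes over 38 s, if anything falls off the work surface, if the arm or the gripper's body presses on something with over 40 N, if the wrist force passes 120 N, or if a joint passes its speed limit or range.

## Working session

There is one attempt and no reset: what is moved stays moved. The work goes in short steps, Python scripts to look and compute and a tool call to move; the robot and the scene stay as the last step left them, time stands still between calls to the robot, and variables do not carry over. Pictures are saved under pics/ and viewed, and the job is handed in when it is done.

Besides the shell and the picture viewer there is one more tool, called after ">>>" by a JSON object that holds its "name" and its "arguments", one argument or row to a line. jog_arm: Moves the arm, as the interface text tells. Its arguments: {"type":"object","properties":{"steps":{"type":"array","items":{"type":"array","items":{"type":"number"}}},"squeeze":{"type":"number"}},"required":["steps"]}

```bash
mkdir -p pics
cat > h.py <<'E'
import numpy as np,cv2,pickle
from plant import r
def cap(n,f):
    c=r.capture(n); cv2.imwrite('pics/%s.png'%f,cv2.cvtColor(c['image'],cv2.COLOR_RGB2BGR)); pickle.dump(c,open(f+'.pkl','wb')); return c
def KD(c):
    f=210/np.tan(np.radians(c['vfov'])/2); return np.array([[f,0,c['cx']],[0,f,c['cy']],[0,0,1.]]),np.array(c['D'],float)
def ray(c,p,z):
    K,D=KD(c); u=cv2.undistortPoints(np.array(p,float).reshape(-1,1,2),K,D).reshape(-1,2)
    R=np.array(c['R']);t=np.array(c['t']); o=-R.T@t
    d=np.c_[u,np.ones(len(u))]@R
    return o+d*((z-o[2])/d[:,2])[:,None]
def proj(c,P):
    K,D=KD(c); return cv2.projectPoints(np.array(P,float).reshape(-1,1,3),cv2.Rodrigues(np.array(c['R']))[0],np.array(c['t'],float),K,D)[0].reshape(-1,2)
E
python3 - <<'E'
from h import *
print(r.get_state())
for n in('top','side'):
    c=cap(n,n+'0'); R=np.array(c['R']); print(n,-R.T@c['t'],R[2],c['D'])
E
```

```text
{'time_s': 0.0, 'joints': array([ 8.07348060e+01,  2.05900456e+01,  6.33912875e-01, -2.09028069e-02,
       -7.01373997e+01, -1.65058397e+01]), 'qd': array([-0.10720294,  0.01465679,  0.04526141,  0.02544757, -0.05276917,
       -0.10284912]), 'joint_torque': array([-3.52921438e-05, -5.82721317e+01,  2.93046409e+01,  6.99689627e+00,
        6.71296104e-03, -1.71416482e-04]), 'tcp_pos': array([0.29330128, 0.60742475, 0.24463696]), 'eef_rot': array([-8.99922639e+01, -9.52613761e-02, -1.15778158e+02]), 'contact_force': array([-0.00601829,  0.21987484, -1.02169418]), 'moment': array([-0.04030414, -0.04128438,  0.03350699]), 'gripper_width': 0.08769488920001564}
top [0.42942719 0.03771173 1.27631025] [ 0.14116274 -0.01756328 -0.9898306 ] [-0.16912684  0.          0.          0.          0.        ]
side [ 0.45734509 -0.78373064  0.85701386] [ 0.13950722  0.70040555 -0.69997843] [-0.08288887  0.          0.          0.          0.        ]
```

View pics/top0.png

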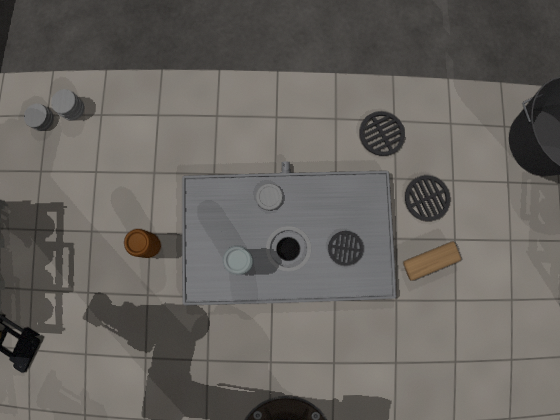

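View pics/side0.png

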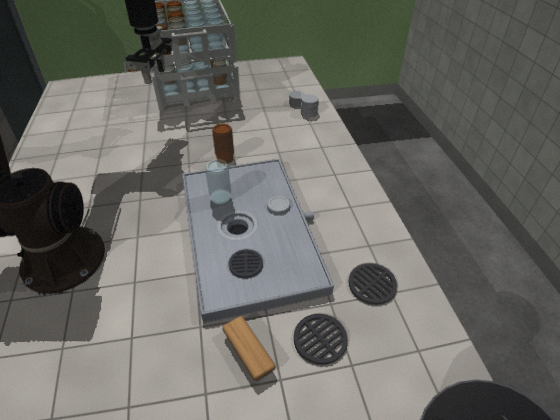

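The top view shows the outlet at (288,249), the clear jar at (238,260) and the lid at (269,197). There are three slotted discs: (346,248) on the tray beside the outlet, and larger ones on the bench at (382,133) and (427,198). The one on the tray fits; I'll check its size and an enlarged crop.

```bash
cat > m.py <<'E'
from h import *
def circ(c,p0,rad,z,lo,hi,name,verbose=True):
    g=cv2.cvtColor(c['image'],cv2.COLOR_RGB2GRAY)
    m=((g>=lo)&(g<=hi)).astype(np.uint8)
    k=np.zeros_like(m); cv2.circle(k,tuple(p0),rad,1,-1); m&=k
    m=cv2.morphologyEx(m,cv2.MORPH_CLOSE,np.ones((5,5)))
    cs,_=cv2.findContours(m,cv2.RETR_EXTERNAL,cv2.CHAIN_APPROX_NONE)
    q=cv2.convexHull(max(cs,key=cv2.contourArea)).reshape(-1,2)
    w=ray(c,q,z)
    A=np.c_[2*w[:,:2],np.ones(len(w))]; s=np.linalg.lstsq(A,(w[:,:2]**2).sum(1),rcond=None)[0]
    print(name,s[:2],'diam',2*np.sqrt(s[2]+s[0]**2+s[1]**2)); return s[:2]
E
python3 - <<'E'
from m import *
for n in('top','side'):
    c=pickle.load(open(n+'0.pkl','rb'))
    if n=='top': L=[((346,248),24,.042,0,85,'grate'),((288,249),17,.026,0,55,'hole'),((382,133),27,.008,0,85,'g2'),((427,198),27,.008,0,85,'g3')]
    else: L=[((246,264),24,.042,0,85,'grate'),((237,228),14,.026,0,50,'hole')]
    for a in L: circ(c,*a)
c=pickle.load(open('top0.pkl','rb'))
print('tray corners',ray(c,[[185,177],[389,172],[394,298],[184,302]],.039)[:,:2])
print('jar top, lid',ray(c,[[238,260]],.164),ray(c,[[269,197]],.047))
im=cv2.cvtColor(c['image'],cv2.COLOR_RGB2BGR)
cv2.imwrite('pics/crop.png',cv2.resize(im[160:315,170:405],None,fx=3.3,fy=3.3,interpolation=2))
E
```

```text
grate [ 0.50463492 -0.14215087] diam 0.09134253131478301
hole [0.50102807 0.00507243] diam 0.0598502977492823
g2 [ 0.82262576 -0.24731549] diam 0.13028417961657815
g3 [ 0.64566364 -0.37034018] diam 0.12807715239527426
grate [ 0.50667383 -0.14703634] diam 0.09262886192329904
hole [ 0.50238528 -0.00476361] diam 0.044802462102902396
tray corners [[ 0.68025287  0.27628324]
 [ 0.70637174 -0.25813909]
 [ 0.37842692 -0.26886397]
 [ 0.35887512  0.26484291]]
jar top, lid [[0.46461584 0.12147172 0.164     ]] [[0.63091445 0.05586232 0.047     ]]
```

View pics/crop.png

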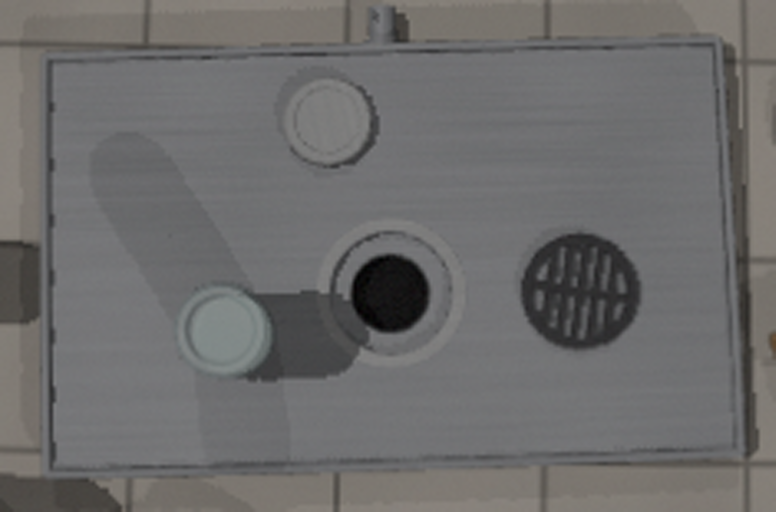

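The crop confirms it: the disc on the tray is about 91 mm across, while the two on the bench are about 130 mm. Estimated positions are outlet (0.501, 0.004) and grate (0.505, −0.142), so the push goes along +y. I'll turn the jaws across the push direction first.

>>> {"name": "jog_arm", "arguments": {
  "steps": [
    [0.35, 0, 0, 0, 7],
    [0.35, 0, 0, 0, 7],
    [0.35, 0, 0, 0, 7],
    [0.35, 0, 0, 0, 7],
    [0.35, 0, 0, 0, 7],
    [0.35, 0, 0, 0, 7],
    [0.35, 0, 0, 0, 7],
    [0.35, 0, 0, 0, 7],
    [0.35, 0, 0, 0, 6.8],
    [0.35, 0, 0, 0, 0]
  ]
}}

```text
time_s: 0.93
tcp_pos: [0.2934, 0.6076, 0.245]
eef_rot: [-89.9, -0.0, -178.9]
contact_force: [-0.3, -0.3, -0.3]
gripper_width: 0.0568
```

>>> {"name": "jog_arm", "arguments": {
  "steps": [
    [0.35, -0.014, 0, 0.035, 0],
    [0.35, -0.014, 0, 0.035, 0],
    [0.35, -0.014, 0, 0.035, 0],
    [0.35, -0.014, 0, 0.035, 0],
    [0.35, -0.014, 0, 0.035, 0],
    [0.35, -0.014, 0, 0.035, 0],
    [0.35, -0.014, 0, 0.035, 0],
    [0.35, -0.014, 0, 0.035, 0],
    [0.35, -0.014, 0, 0.035, 0],
    [0.35, -0.014, 0, 0.035, 0],
    [0.35, -0.014, 0, 0.035, 0],
    [0.35, -0.014, 0, 0.035, 0]
  ]
}}

```text
time_s: 1.93
tcp_pos: [0.4721, 0.1903, 0.2457]
eef_rot: [-90.0, 0.0, -178.3]
contact_force: [1.5, 0.7, -0.4]
gripper_width: 0.0567
```

>>> {"name": "jog_arm", "arguments": {
  "steps": [
    [0.35, -0.002, 0, 0.035, 0],
    [0.35, -0.002, 0, 0.035, 0],
    [0.35, -0.002, 0, 0.035, 0],
    [0.35, -0.002, 0, 0.035, 0],
    [0.35, -0.002, 0, 0.035, 0],
    [0.35, -0.002, 0, 0.035, 0],
    [0.35, -0.002, 0, 0.035, 0],
    [0.35, -0.002, 0, 0.035, 0],
    [0.35, -0.002, 0, 0.035, 0],
    [0.35, -0.002, 0, 0.035, 0],
    [0.35, -0.002, 0, 0.035, 0],
    [0.35, 0, 0, 0.035, 0]
  ]
}}

```text
time_s: 2.93
tcp_pos: [0.5042, -0.229, 0.2455]
eef_rot: [-90.0, 0.0, -178.3]
contact_force: [1.0, 0.8, 0.3]
gripper_width: 0.0568
```

>>> {"name": "jog_arm", "arguments": {
  "steps": [
    [0.35, 0, 0, 0, 0],
    [0.35, 0, 0, 0, 0]
  ]
}}

```text
time_s: 3.1
tcp_pos: [0.5038, -0.2289, 0.2449]
eef_rot: [-90.0, -0.1, -178.6]
contact_force: [-0.2, 0.3, 0.2]
gripper_width: 0.057
```

>>> {"name": "jog_arm", "arguments": {
  "steps": [
    [0.35, 0, 0.03, -0.004, 0],
    [0.35, -0.002, 0.03, 0, 0],
    [0.35, 0, 0.03, 0, 0],
    [0.35, 0, 0.03, 0, 0],
    [0.35, 0, 0.03, 0, 0],
    [0.35, 0, 0.015, 0, 0],
    [0.35, 0, 0.01, 0, 0],
    [0.35, 0, 0.006, 0, 0],
    [0.35, 0, 0.004, 0, 0],
    [0.35, 0, 0.003, 0, 0],
    [0.35, 0, 0, 0, 0],
    [0.35, 0, 0, 0, 0]
  ]
}}

```text
time_s: 4.1
tcp_pos: [0.5068, -0.2231, 0.0584]
eef_rot: [-90.0, 0.1, -178.5]
contact_force: [0.2, -0.6, -0.5]
gripper_width: 0.0569
```

Run:
```python
from h import *
for n in('top','side'):
    c=cap(n,n+'1'); im=cv2.cvtColor(c['image'],cv2.COLOR_RGB2BGR)
    w=im[160:315,170:405] if n=='top' else im[150:330,150:390]
    cv2.imwrite('pics/c1%s.png'%n,cv2.resize(w,None,fx=3,fy=3,interpolation=2))
print(r.get_state()['tcp_pos'])
```

```text
[ 0.50681476 -0.22320244  0.05840732]
```

View pics/c1side.png

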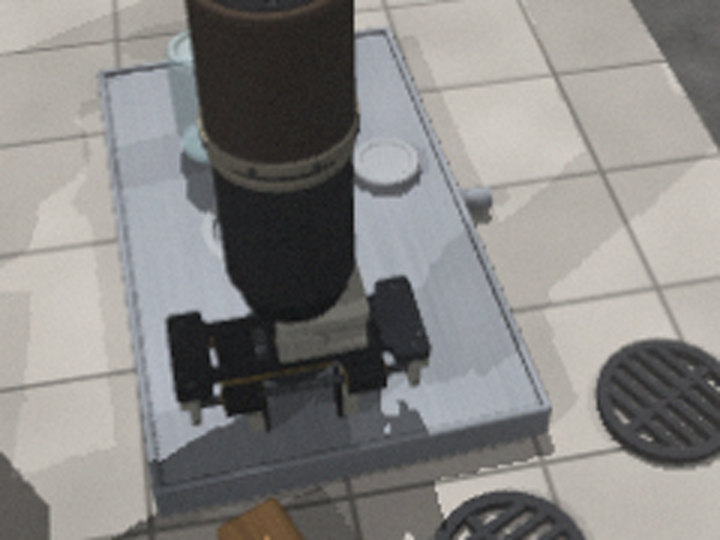

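View pics/c1top.png

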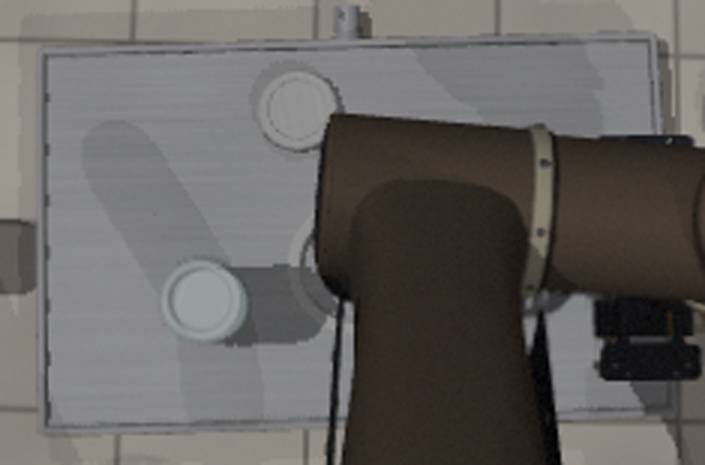

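The fingers are behind the grate, with tips about 5 mm above the deck. I'll lower 3 mm and begin the push.

>>> {"name": "jog_arm", "arguments": {
  "steps": [
    [0.35, 0.001, 0.003, 0, 0],
    [0.35, 0, 0, 0, 0],
    [0.35, 0, 0, -0.008, 0],
    [0.35, 0, 0, -0.008, 0],
    [0.35, 0, 0, -0.008, 0],
    [0.35, 0, 0, -0.005, 0],
    [0.35, 0, 0, -0.004, 0],
    [0.35, 0, 0, -0.004, 0],
    [0.35, 0, 0, -0.005, 0],
    [0.35, 0, 0, -0.005, 0],
    [0.35, 0, 0, -0.005, 0],
    [0.35, 0, 0, -0.005, 0]
  ]
}}

```text
time_s: 5.2
tcp_pos: [0.5037, -0.1659, 0.0546]
eef_rot: [-90.0, -0.0, -178.6]
contact_force: [0.1, -2.2, 0.0]
gripper_width: 0.0567
```

Run:
```python
from h import *
c=cap('side','side2'); im=cv2.cvtColor(c['image'],cv2.COLOR_RGB2BGR)
cv2.imwrite('pics/c2side.png',cv2.resize(im[150:330,150:390],None,fx=3,fy=3,interpolation=2))
print(r.get_state()['tcp_pos'],r.get_state()['contact_force'])
```

```text
[ 0.50372342 -0.16526869  0.0545904 ] [-0.44563496 -0.62192745  0.31212634]
```

View pics/c2side.png

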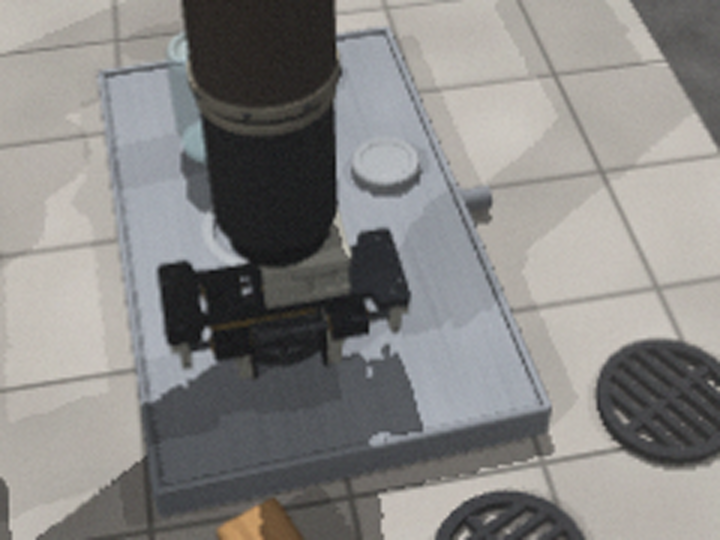

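Contact was felt at 2.2 N and the tips are about 1.6 mm above the deck. Continuing the push.

>>> {"name": "jog_arm", "arguments": {
  "steps": [
    [0.35, 0, 0, -0.006, 0],
    [0.35, 0, 0, -0.007, 0],
    [0.35, 0, 0, -0.007, 0],
    [0.35, 0, 0, -0.007, 0],
    [0.35, 0, 0, -0.007, 0],
    [0.35, 0, 0, -0.007, 0],
    [0.35, 0, 0, -0.007, 0],
    [0.35, 0, 0, -0.007, 0],
    [0.35, 0, 0, -0.007, 0],
    [0.35, 0, 0, -0.007, 0],
    [0.35, 0, 0, -0.006, 0],
    [0.35, 0, 0, -0.005, 0]
  ]
}}

```text
time_s: 6.25
tcp_pos: [0.5018, -0.0855, 0.0546]
eef_rot: [-90.0, -0.0, -178.6]
contact_force: [-0.1, -2.7, 1.7]
gripper_width: 0.057
```

>>> {"name": "jog_arm", "arguments": {
  "steps": [
    [0.35, 0, 0, -0.005, 0],
    [0.35, 0, 0, -0.005, 0],
    [0.35, 0, 0, -0.004, 0],
    [0.35, 0, 0, -0.004, 0],
    [0.35, 0, 0, 0, 0]
  ]
}}

```text
time_s: 6.67
tcp_pos: [0.5014, -0.0675, 0.0545]
eef_rot: [-90.0, 0.0, -178.6]
contact_force: [-0.1, -0.5, 0.2]
gripper_width: 0.057
```

Run:
```python
from h import *
for n in ('top','side'):
    c=cap(n,n+'3'); im=cv2.cvtColor(c['image'],cv2.COLOR_RGB2BGR)
    w=im[160:315,170:405] if n=='top' else im[150:330,150:390]
    cv2.imwrite('pics/c3%s.png'%n,cv2.resize(w,None,fx=3,fy=3,interpolation=2))
print(r.get_state()['tcp_pos'],r.get_state()['contact_force'])
```

```text
[ 0.50140932 -0.06783157  0.05446051] [-0.03468703  0.91340856 -0.58810106]
```

View pics/c3side.png

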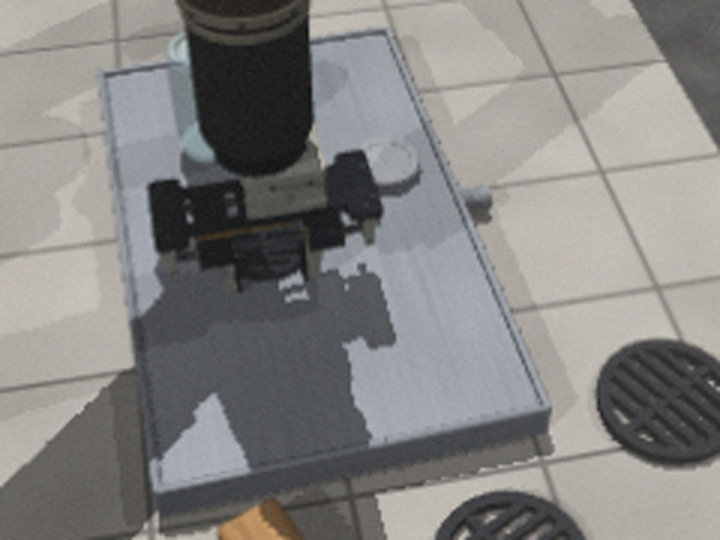

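View pics/c3top.png

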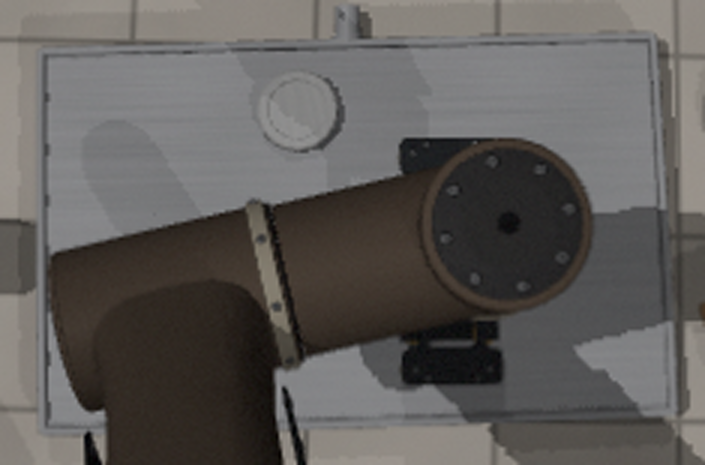

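The side view shows the grate cradled between the fingers at about (270,250) in the crop, nearly over the outlet. The jar and lid are untouched. Next is the last 25 mm, slowly.

>>> {"name": "jog_arm", "arguments": {
  "steps": [
    [0.35, 0, 0, -0.003, 0],
    [0.35, 0, 0, -0.003, 0],
    [0.35, 0, 0, -0.003, 0],
    [0.35, 0, 0, -0.003, 0],
    [0.35, 0, 0, -0.003, 0],
    [0.35, 0, 0, -0.003, 0],
    [0.35, 0, 0, -0.002, 0],
    [0.35, 0, 0, -0.002, 0],
    [0.35, 0, 0, -0.001, 0],
    [0.35, 0, 0, -0.001, 0],
    [0.35, 0, 0, 0, 0],
    [0.35, 0, 0, 0, 0]
  ]
}}

```text
time_s: 7.77
tcp_pos: [0.5012, -0.044, 0.0546]
eef_rot: [-90.0, 0.0, -178.6]
contact_force: [2.0, -1.3, -1.1]
gripper_width: 0.0571
```

Run:
```python
from h import *
for n in ('side',):
    c=cap(n,n+'4'); im=cv2.cvtColor(c['image'],cv2.COLOR_RGB2BGR)
    w=im[180:280,180:330]
    cv2.imwrite('pics/c4%s.png'%n,cv2.resize(w,None,fx=5,fy=5,interpolation=2))
print(r.get_state()['tcp_pos'],r.get_state()['contact_force'])
```

```text
[ 0.50108856 -0.04403941  0.05458125] [ 2.26850554 -0.89711529 -0.98195093]
```

View pics/c4side.png

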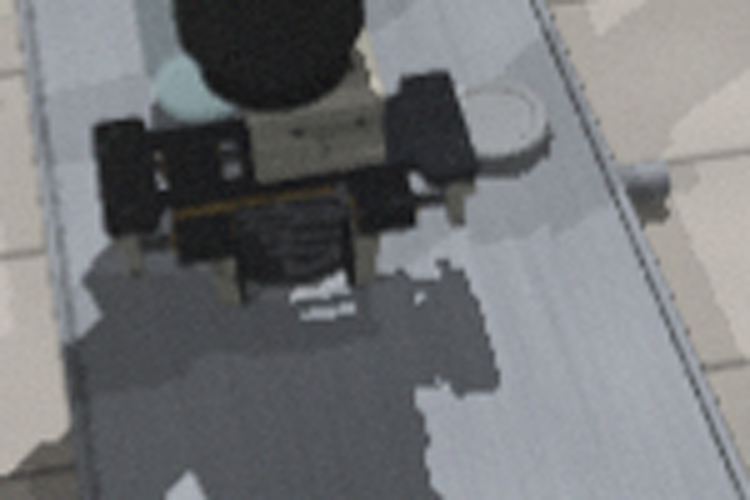

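>>> {"name": "jog_arm", "arguments": {
  "steps": [
    [0.35, 0, 0, -0.001, 0],
    [0.35, 0, 0, -0.001, 0],
    [0.35, 0, 0, -0.001, 0],
    [0.35, 0, 0, -0.001, 0],
    [0.35, 0, 0, 0, 0],
    [0.35, 0, 0, 0, 0]
  ]
}}

```text
time_s: 8.32
tcp_pos: [0.5009, -0.0401, 0.0546]
eef_rot: [-90.0, 0.0, -178.6]
contact_force: [3.5, -1.9, -1.4]
gripper_width: 0.0571
```

Run:
```python
from h import *
for n in ('side',):
    c=cap(n,n+'5'); im=cv2.cvtColor(c['image'],cv2.COLOR_RGB2BGR)
    w=im[180:280,180:330]
    w=cv2.convertScaleAbs(w,alpha=1.8)
    cv2.imwrite('pics/c5%s.png'%n,cv2.resize(w,None,fx=5,fy=5,interpolation=2))
    print(proj(c,[[.501,.004,.034],[.501,-.043,.034],[.501,-.054,.034]])*5-900)
print(r.get_state()['tcp_pos'],r.get_state()['contact_force'])
```

```text
[[280.47905296 222.00558511]
 [291.16522563 281.78050977]
 [293.76289746 296.28360946]]
[ 0.50081635 -0.04007692  0.05457505] [ 2.90049143 -2.15808478 -1.78790566]
```

View pics/c5side.png

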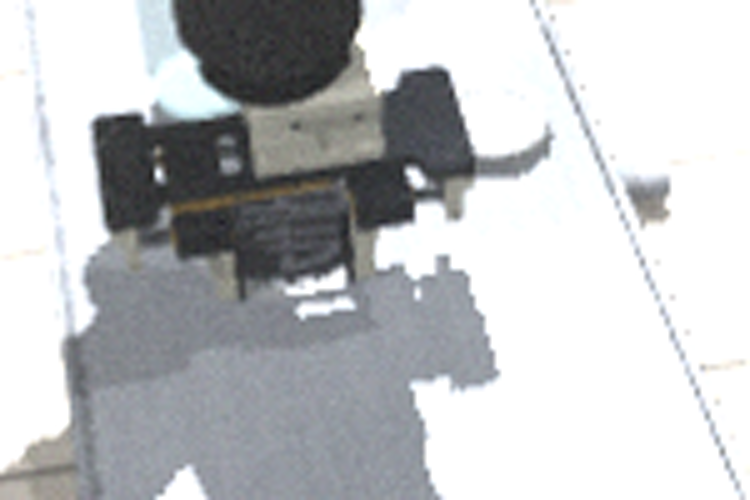

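The side force is +2.9 N in x, −2.2 N in y, so only one finger is bearing. I'll back off, lift clear and look.

>>> {"name": "jog_arm", "arguments": {
  "steps": [
    [0.35, 0, 0, 0.005, 0],
    [0.35, 0, 0, 0.01, 0],
    [0.35, 0, -0.01, 0.015, 0],
    [0.35, 0, -0.025, 0.02, 0],
    [0.35, 0, -0.03, 0.035, 0],
    [0.35, 0, -0.03, 0.035, 0],
    [0.35, 0, -0.03, 0.035, 0],
    [0.35, 0, -0.02, 0.035, 0],
    [0.35, 0, 0, 0.035, 0],
    [0.35, 0, 0, 0.035, 0],
    [0.35, 0, 0, 0, 0]
  ]
}}

```text
time_s: 9.28
tcp_pos: [0.5058, -0.2951, 0.1907]
eef_rot: [-90.0, -0.0, -178.8]
contact_force: [0.2, 1.9, 0.1]
gripper_width: 0.0567
```

Run:
```python
from h import *
o=[]
for n in ('top','side'):
    c=cap(n,n+'6'); im=cv2.cvtColor(c['image'],cv2.COLOR_RGB2BGR)
    u,v=proj(c,[[.501,.004,.034]])[0].astype(int)
    w=cv2.convertScaleAbs(im[v-35:v+35,u-45:u+45],alpha=1.5)
    o.append(cv2.resize(w,(540,420),interpolation=2)[:, :395] if 0 else cv2.resize(w,(390,303),interpolation=2))
cv2.imwrite('pics/c6.png',np.hstack(o))
print(r.get_state()['tcp_pos'],r.get_state()['contact_force'])
```

```text
[ 0.50545924 -0.29168917  0.19009473] [0.25175024 0.2855849  0.79439505]
```

View pics/c6.png

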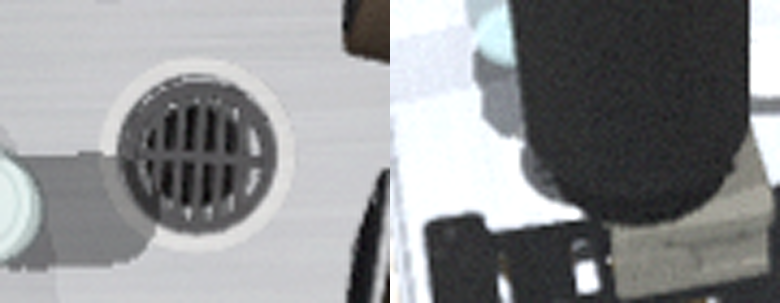

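View pics/side6.png

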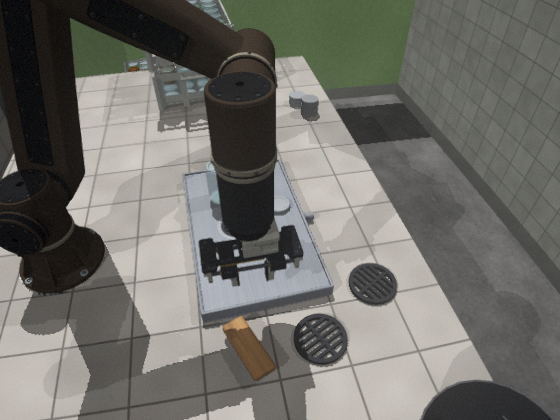

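From the top, the grate is concentric with the flange (both near crop (198,154)). The side view is blocked, so I'll take the hand away to the left to check flushness.

>>> {"name": "jog_arm", "arguments": {
  "steps": [
    [0.35, 0, -0.03, 0, 0],
    [0.35, 0, -0.03, 0, 0],
    [0.35, 0, -0.02, -0.02, 0],
    [0.35, 0, 0, -0.035, 0],
    [0.35, 0.003, 0, -0.035, 0],
    [0.35, 0.003, 0, -0.035, 0],
    [0.35, 0.003, 0, -0.035, 0],
    [0.35, 0.003, 0, -0.035, 0],
    [0.35, 0.003, 0, -0.035, 0],
    [0.35, 0.003, 0, -0.035, 0],
    [0.35, 0.003, 0, -0.035, 0],
    [0.35, 0.003, 0, -0.035, 0]
  ]
}}

```text
time_s: 10.38
tcp_pos: [0.473, 0.0462, 0.2708]
eef_rot: [-90.0, -0.0, -178.5]
contact_force: [1.1, 0.0, -0.3]
gripper_width: 0.0567
```

>>> {"name": "jog_arm", "arguments": {
  "steps": [
    [0.35, 0.005, 0, -0.035, 0],
    [0.35, 0.005, 0, -0.035, 0],
    [0.35, 0.005, 0, -0.035, 0],
    [0.35, 0.005, 0, -0.035, 0],
    [0.35, 0.005, 0, -0.035, 0],
    [0.35, 0.005, 0, -0.035, 0],
    [0.35, 0.005, 0, -0.035, 0],
    [0.35, 0.005, 0, -0.035, 0],
    [0.35, 0.005, 0, -0.035, 0],
    [0.35, 0.005, 0, -0.035, 0],
    [0.35, 0, 0, -0.02, 0],
    [0.35, 0, 0, 0, 0]
  ]
}}

```text
time_s: 11.38
tcp_pos: [0.4137, 0.4164, 0.2697]
eef_rot: [-89.9, -0.1, -178.3]
contact_force: [0.1, -0.0, -0.4]
gripper_width: 0.057
```

Run:
```python
from h import *
o=[]
for n in ('top','side'):
    c=cap(n,n+'7'); im=cv2.cvtColor(c['image'],cv2.COLOR_RGB2BGR)
    u,v=proj(c,[[.501,.004,.034]])[0].astype(int)
    w=cv2.convertScaleAbs(im[v-30:v+30,u-32:u+32],alpha=1.5)
    o.append(cv2.resize(w,(400,375),interpolation=2))
cv2.imwrite('pics/c7.png',np.hstack(o))
print(r.get_state()['tcp_pos'],r.get_state()['contact_force'])
```

```text
[0.41406855 0.4133554  0.27000486] [-0.29848722  0.06968745  0.69661619]
```

View pics/c7.png

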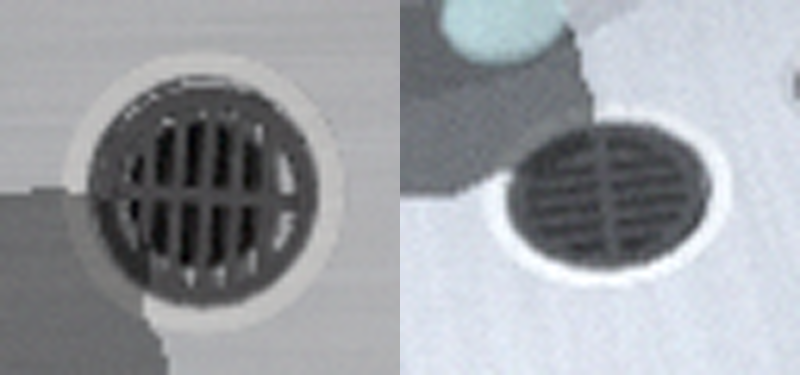

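View pics/top7.png

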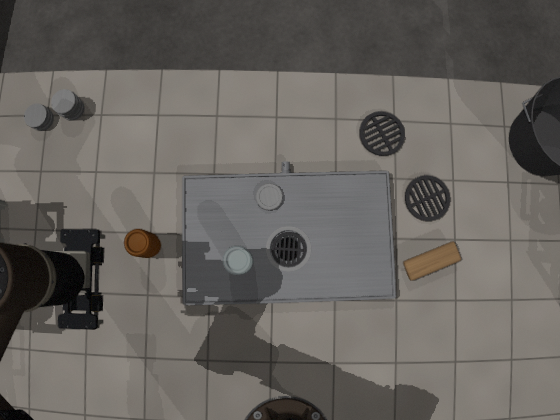

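Both views show the grate inside the flange and concentric with it. I'll check height and tilt numerically.

Run:
```python
from m import *
# edge profiles along radial directions: map to deck plane, rectified at 0.5mm/px
o=[]
for n in('top','side'):
    c=pickle.load(open(n+'7.pkl','rb'))
    N=300; xs=.501+ .075-np.arange(N)*.0005; ys=.004+.075-np.arange(N)*.0005
    X,Y=np.meshgrid(xs,ys,indexing='ij')
    uv=proj(c,np.c_[X.ravel(),Y.ravel(),np.full(X.size,.034)]).astype(np.float32).reshape(N,N,2)
    g=cv2.remap(c['image'],uv[...,0],uv[...,1],cv2.INTER_CUBIC)
    o.append(cv2.convertScaleAbs(g[...,::-1],alpha=1.4))
    g=g.mean(2)
    # radial gradient: flange outer unknown; dark edge
    cx,cy=.501,.004
    for it in range(4):
        E=[]
        for a in np.radians(np.arange(0,360,4)):
            rr=np.arange(.036,.056,.0005)
            px=((.576-(cx+rr*np.cos(a)))/.0005).astype(np.float32);py=((.079-(cy+rr*np.sin(a)))/.0005).astype(np.float32)
            p=cv2.remap(g.astype(np.float32),py[None],px[None],1)[0]
            i=np.argmax(np.gradient(cv2.GaussianBlur(p[None],(5,1),0)[0])); E.append((cx+rr[i]*np.cos(a),cy+rr[i]*np.sin(a)))
        E=np.array(E); s=np.linalg.lstsq(np.c_[2*E,np.ones(len(E))],(E**2).sum(1),rcond=None)[0]; cx,cy=s[:2]
    d=np.hypot(*(E-s[:2]).T); print(n,'dark edge',s[:2],np.sqrt(s[2]+cx*cx+cy*cy),'r by dir',(np.array([np.median(d[k:k+9]) for k in range(0,90,9)])*1000).round(1))
cv2.imwrite('pics/rect.png',np.hstack([cv2.resize(a,(390,390)) for a in o]))
for n in('top','side'):
  a=pickle.load(open(n+'0.pkl','rb'));b=pickle.load(open(n+'7.pkl','rb'))
```

```text
top dark edge [0.50123883 0.00412876] 0.04673762474305383 r by dir [48.  47.5 47.5 45.  47.  47.  47.  47.  47.  45.5]
side dark edge [0.50366511 0.0028762 ] 0.04694109979103232 r by dir [47.  47.5 47.  46.  47.5 47.5 46.5 47.5 46.5 46.5]
```

View pics/rect.png

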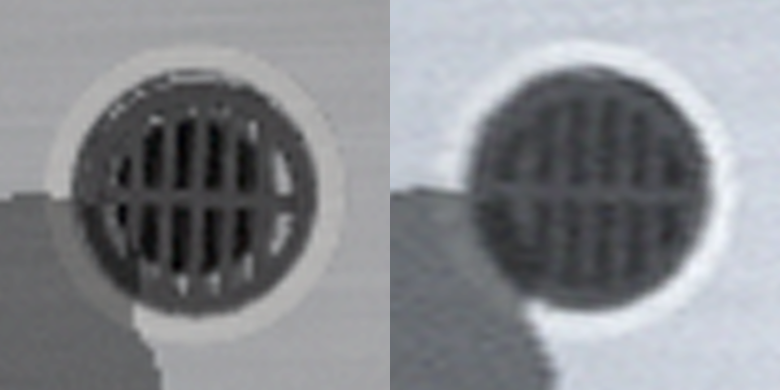

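Run:
```python
from m import *
from itertools import product
C={n:pickle.load(open(n+'7.pkl','rb')) for n in('top','side')}
ctr={'top':(.50124,.00413),'side':(.50367,.00288)}
def prof(n,x0,x1,z,dy0=0):
    cx,cy=ctr[n]; ys=np.arange(-.034,.034,.00025); xs=np.arange(x0,x1,.0005)
    # columns along tray y (yaw 1.4 for the slots approx ignored)
    X,Y=np.meshgrid(cx+xs,cy+ys,indexing='ij')
    uv=proj(C[n],np.c_[X.ravel(),Y.ravel(),np.full(X.size,.034)]).astype(np.float32).reshape(*X.shape,2)
    g=cv2.remap(C[n]['image'],uv[...,0],uv[...,1],cv2.INTER_CUBIC).mean(2)
    return ys,g.mean(0)
for x0,x1 in((.004,.022),(-.022,-.004),(.012,.022),(-.022,-.012)):
    P={}
    for n in C:
        y,p=prof(n,x0,x1,.034); p=cv2.GaussianBlur(p[None],(0,0),3)[0]; 
        i=[k for k in range(2,len(p)-2) if p[k]>p[k-1] and p[k]>=p[k+1]]; j=[k for k in range(2,len(p)-2) if p[k]<p[k-1] and p[k]<=p[k+1]]
        print(x0,n,'bars',(y[i]*1000).round(1),'slots',(y[j]*1000).round(1))
```

```text
0.004 top bars [-33.  -13.5  -1.5  10.   22.5  31.5] slots [-18.2  -7.2   4.8  17.   27. ]
0.004 side bars [-25.7 -14.   -1.5  10.5  23.3] slots [-31.5 -19.5  -7.5   4.5  16.5  29.8]
-0.022 top bars [-33.  -12.5  -0.7  11.5  23.3  31.8] slots [-18.   -5.7   6.5  17.5  27. ]
-0.022 side bars [-24.5 -12.    0.   11.8  24. ] slots [-30.5 -18.2  -6.2   6.   17.5]
0.012 top bars [-32.  -13.7  -1.7  10.   22.5  31.3] slots [-18.5  -7.5   4.8  16.5  26.5]
0.012 side bars [-25.7 -13.7  -1.5  10.8  22.5] slots [-30.2 -19.7  -8.    4.5  16.3  27.8]
-0.022 top bars [-32.2 -12.2  -0.5  11.5  23.3  29.3] slots [-17.7  -5.7   6.8  17.5  25.3]
-0.022 side bars [-24.7 -12.    0.   11.5  23.3] slots [-30.5 -18.5  -6.2   5.8  17.8  32.3]
```

The slot bars seen from the top and from the side agree to about 0–0.8 mm with no trend across the disc. The grate's top is therefore within about 0.5 mm of the deck, flat, and about 1 mm off centre. The jar (238,260), lid (269,197), amber jar (142,243) and brush (432,261) are at their starting pixels, and the hand is clear.

```bash
python3 -c "
from h import *
s=r.get_state();print(s['time_s'],s['contact_force'],abs(s['qd']).max());r.close_job()"
```

```text
11.4833 [-0.29848722  0.06968745  0.69661619] 1.3679574030202735
the job is handed in; nothing more can be done
```

The 90 mm grate is in the outlet recess and looks fully home. I pushed it about 146 mm along the deck with the half-open fingers, then moved the hand away to the left and handed in at 11.5 s. No verdict came back.

- **Flatness and height:** The slot bars seen from the top and side cameras agree to 0–0.8 mm, so the grate's top is within about 0.5 mm of the deck. I found no measurable tilt.
- **Centring:** The dark edge I fitted (47 mm radius) is the recess mouth rather than the grate's own rim. It is concentric with the flange in both views, so nothing rides on the rim. From the slot bars, the grate is about 1 mm off centre along the tray.
- **Bystanders:** Both jars, the lid and the brush are at the same top-view pixels as at the start, checked by eye. The tool's contact force was near zero at hand-in.

**Disagreements:**
- The two cameras put the outlet centre about 2.5 mm apart, roughly within their calibration error.
- At the end of the push only one finger was bearing, with about 3 N of side force. I backed off before it could jam. I did not press the grate down afterwards, because the measurements showed it flush.

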